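# Fit the pressure plate down the guide rods of a board test fixture and snap it shut

## Task

The repaired board is lying in the test fixture. Take the pressure plate by its handle, fit it over both guide rods and slide it down square without letting it bind, then press it gently home against the springs until both catches snap over its ends, and let go. Never force it, and leave the other things on the bench where they are.

Things in the scene. Friction and masses are not known exactly. Their poses are not given: they have to be found in the camera images.
- press_plate: loose aluminium plate 56 x 188 x 10 mm, 0.28 to 0.45 kg, black bridge handle on top, same both ways round. Origin: centre of its lowest plane (feet of 2 brass bushes and 4 white pushers 14 mm long, on which it stands); y lengthwise, z up. Plate body z 14 to 24 mm, end faces y +-94. Holes 13.5 mm right through plate and bushes (23 mm outside) at x 0, y +-70; pushers at x +-21.5, y +-19.5
- plate_handle (a point): middle of the plate's handle bar, 53 mm above the plate's origin, on its axis. The bar is 22 mm wide (plate x), 82 mm long (plate y), 22 mm high, open below between its two feet; its underside is 18 mm above the plate's top. Gripped far from its middle, the plate cocks on the rods
- test_fixture: test fixture screwed to the bench: grey base 130 x 236 mm, top at z 20 mm. Origin: centre of its underside; y lengthwise, z up. Two upright 12 mm steel guide rods at x 0, y +70 (tall) and y -70 (short), between them the board on a sprung nest, at each end a catch. Held off centre or cocked, the plate presses on the rods: it slides freely only with little side force; over 8 N on one rod is binding
- closed_height (a point): where the plate's origin is when the catches hold it: on the fixture's axis, 33.5 mm above its origin. The pushers meet the board 1.7 mm higher; from there stiff springs push back, 2 N at first and 7 N more for each mm: about 14 N on the board as the catches snap, over 20 N harms it. Without the catches the springs lift the plate again
- tall_rod_tip (a point): tip of the tall guide rod, on its axis, 124 mm above the fixture's origin; bullet nose 10 mm long
- short_rod_tip (a point): tip of the short guide rod, on its axis, 104 mm above the fixture's origin; bullet nose 10 mm long
- left_catch (a joint): sprung steel catch at the fixture's +y end, hinge, rad: 0 upright (shut), more = pushed outward, at most 0.5. The plate's end meets its sloped nose about 25 mm above closed_height and pushes it out to about 0.1 to 0.2 (a few N); at closed_height the plate's top passes under the nose, which snaps back to 0 and holds it
- right_catch (a joint): the same catch at the fixture's -y end. Both stand up to 79 mm above the bench, 24 mm wide (along x), between 89 and 113 mm from the fixture's middle, each with a thumb tab pointing outward at the top
- board: green circuit board 52 x 48 x 2 mm with parts up to 9 mm high, lying loose in the fixture's sprung nest between the rods. Origin: centre of its underside, 33 mm above the fixture's origin, 31.5 mm with the catches shut over the plate
- flux_tin: bystander: a low round dark tin, 41 mm across, 19 mm high. Origin: centre of its underside
- terminal_block: bystander: a white strip of screw terminals 20 x 48 x 13 mm. Origin: centre of its underside
- solder_spool: bystander: a reel of solder wire, 82 mm across, 75 mm high, standing upright. Origin: centre of its underside
- screwdriver_orange: bystander: a screwdriver with orange handle, 130 mm long, lying on the green mat. Origin: under its middle
Things that resemble listed ones, but are neither listed nor needed, are in the scene too. What is shaped like the board but blue is not meant.

How it is judged (in metres and radians):
On the way:
1. the plate is threaded square on both guide rods, its bushes at least 12 mm below the short rod's tip (z of press_plate in the frame of test_fixture below 0.092 m and horizontal distance between press_plate and test_fixture below 0.004 m and angle between the z axis of press_plate and the z axis of test_fixture, either way round below 0.08 rad), for 0.1 s.
At the end, for the whole second after the job is handed in: the plate is on both rods, level within 0.03 rad, its underside 31 to 34.8 mm above the fixture's (33.5 is under the catches), both catches shut over it (within 0.04 rad), the board still in its nest (within 4 mm) and pressed down by about 1 mm or more; all at rest (z of press_plate in the frame of test_fixture between 0.031 and 0.0348 m and horizontal distance between press_plate and test_fixture below 0.003 m and angle between the z axis of press_plate and the z axis of test_fixture, either way round below 0.03 rad and value of joint each of left_catch, right_catch below 0.04 rad and horizontal distance between board and test_fixture below 0.004 m and z of board in the frame of test_fixture below 0.0325 m and linear speed of press_plate below 0.01 m/s); the robot touches nothing.
It fails at once if the plate binds: more than 8 N between it and a guide rod's shaft (contact force between press_plate and test_fixture_c6 above 8 N or contact force between press_plate and test_fixture_c9 above 8 N).
It fails at once if the board is pressed with more than 20 N (contact force between press_plate and board above 20 N).
It fails at once if another thing on the bench is moved by more than 25 mm (distance of any of flux_tin, terminal_block, solder_spool, screwdriver_orange from where it was at the start of the episode above 0.025 m).
It also fails if it takes over 51 s, if anything falls off the work surface, if the arm or the gripper's body presses on something with over 40 N, if the wrist force passes 120 N, or if a joint passes its speed limit or range.

## Robot

A 6-joint arm with a two-finger parallel gripper is mounted at the origin on a cart in front of the work surface, level with it; the furniture and walls round the work are solid. World frame = base frame: x ahead of the robot, y to its left, z up, the work surface at z = 0. Lengths are in mm, angles in rad, forces in N, time in s.
With the tool pointing down it reaches from about 400 to 925 mm from the base axis. Payload 12.5 kg.
Tool frame: the origin (TCP) lies on the centre line of the jaws, within the pads' length; the fingertips stand 17 mm ahead of it and the grasp point (between the pads) lies 2 mm behind it; z points along the fingers, y is the line along which they close (so a half turn about z gives the same grasp; the last joint's range is limited). The gripper opens to 95 mm and grips with 3 to 60 N. Pads are 20 mm wide; open, the fingers measure 119 mm over their backs; the gripper's body (75 mm by 180 mm) begins 59 mm behind the grasp point.
Start: joints at [-1.284, 0.491, 1.559, -0, 1.092, -0.106], TCP at [239.259, -577.408, 231.661] pointing down, gripper open.
Joint ranges: [-3.1, 3.1], [-0.84, 2.19], [0.05, 2.79], [-1.13, 4.28], [0.06, 2.93], [-2.69, 2.69]. Speed limits (rad/s): [2.22, 2.22, 2.79, 3.14, 3.14, 3.14].

## Interface

Orientations are given as [roll, pitch, yaw] about the fixed x, y, z axes, in that order (R = Rz(yaw) Ry(pitch) Rx(roll)).
In Python, from cell import env gives the robot as it stands.
- The arm moves only by the tool drive_tool, never from a script. Its argument "deltas" is text: rows parted by semicolons, each of 4 numbers parted by spaces: the shift along the world's x, y, z normalised to -1 to 1, where 1 is 100 mm, then the turn about the world's z normalised to -1 to 1, where 1 is 180 degrees. A call has 1 to 10 rows; each row shifts and turns the commanded pose from where the row before left it; what a row does not reach is not made up. A row lasts 1/12 s, in which the tool goes at most 41.7 mm and 7.16 degrees, less where a joint would pass 70% of its speed; a pose out of reach is approached as far as the arm can. A call with a number of a shift or a turn outside -1 to 1 is refused whole. A call with a gripper value outside its range is refused whole. "gripper" is the closure, from 0 (fully open) to 1 (shut), set as the call begins (left out, the last holds). The fingers move at their own pace and stop on an object; the grip force is fixed at half the most. Time passes only in rows, so rows that do not move let the fingers close. It gives the time, the measured TCP pose, the force, the opening and the grip force at its end, in the units of the state.
- env.state(): the state, without advancing time (a new reading comes with each control period).
- env.read_camera(name): name is "scene" or "side" or "wrist"; returns (picture, depth): 480x640x3 uint8, red, green, blue; 480x640 float32, mm along the optical axis (not along the pixel's ray), 0 where there is no reading.
- env.camera_params(name): a dict with "mtx" (3x3 intrinsics, pixels), "camera_from_world" (4x4, takes a point from world to camera coordinates); the wrist camera has in their place "mount" (4x4, takes a point from camera to tool coordinates, whose origin is the TCP and whose axes are the flange's). Camera axes: x right, y down, z forward; pixel columns grow to the right and rows downward; lengths in mm; the calibration is good to about 2 mm. A picture is of the moment at which its call begins: read the wrist's pose just before it. camera_params takes no time and is no camera call.
- env.job_done(): hands the job in; it is judged then, once.
The state is a dict: "t": time; "joints": joint angles; "qvel": joint speeds; "tau": joint torques, N m; "eef_pos": TCP position; "tcp_rot": TCP orientation; "ft_force": force on the tool from outside, world axes, zero at the start; "moment": the same for the moment, N m; "opening": opening from 0.0 (shut) to 1.0 (fully open); "grip_force": force on a finger pad.
Only numpy, scipy, OpenCV 4.12 (cv2) and the standard library are available. Lean on these libraries where they do the work, as an engineer would, in place of code of your own. Each camera call takes 0.05 s, during which the arm holds its last target. There are 200 camera calls.

## Working session

There is one attempt and no reset: what is moved stays moved. The work goes in short steps, Python scripts to look and compute and a tool call to move; the robot and the scene stay as the last step left them, time stands still between calls to the robot, and variables do not carry over. Pictures are saved under pics/ and viewed, at most 10 in all, crops included, and the job is handed in when it is done.

Besides the shell and the picture viewer there is one more tool, called after "Call:" as name(argument=value, ...) on one line, values as JSON. drive_tool: Moves the arm, as the interface text tells. Its arguments: {"type":"object","properties":{"deltas":{"type":"string"},"gripper":{"type":"number"}},"required":["deltas"]}

```bash
mkdir -p pics; cat > h.py <<'E'
import numpy as np, cv2
from cell import env
def grab(n):
    p,d=env.read_camera(n); np.savez('%s.npz'%n,p=p,d=d,**{k:np.array(v) for k,v in env.camera_params(n).items()},e=np.array(env.state()['eef_pos']),r=np.array(env.state()['tcp_rot']))
    return p,d
E
python3 - <<'E'
from h import *
for n in('scene','side'):
    p,d=grab(n); cv2.imwrite('pics/%s0.png'%n,p[:,:,::-1]); print(env.camera_params(n))
s=env.state();print(s['t'],s['eef_pos'],s['tcp_rot'],s['ft_force'])
E
```

```text
{'mtx': array([[480.72433226,   0.        , 308.55936161],
       [  0.        , 480.72433226, 240.69533655],
       [  0.        ,   0.        ,   1.        ]]), 'camera_from_world': array([[-8.92846743e-01, -4.50264658e-01, -9.29682528e-03,
         5.18774632e+02],
       [-3.16990569e-01,  6.42968259e-01, -6.97215030e-01,
         1.60938636e+02],
       [ 3.19908850e-01, -6.19559162e-01, -7.16801766e-01,
         1.13322145e+03],
       [ 0.00000000e+00,  0.00000000e+00,  0.00000000e+00,
         1.00000000e+00]])}
{'mtx': array([[473.86594709,   0.        , 317.09101241],
       [  0.        , 473.86594709, 230.52704408],
       [  0.        ,   0.        ,   1.        ]]), 'camera_from_world': array([[-9.99687716e-01,  1.72245855e-02,  1.81047935e-02,
         5.15057058e+02],
       [-2.18886470e-03,  6.61358398e-01, -7.50066849e-01,
         2.42465271e+00],
       [-2.48933477e-02, -7.49872245e-01, -6.61114164e-01,
         1.16695081e+03],
       [ 0.00000000e+00,  0.00000000e+00,  0.00000000e+00,
         1.00000000e+00]])}
0.1 [ 239.19253651 -577.21138305  231.12908911] [-3.14065069e+00 -1.28541897e-04  3.92785462e-01] [-0.61558094  0.45774719 -0.85107972]
```

View pics/scene0.png

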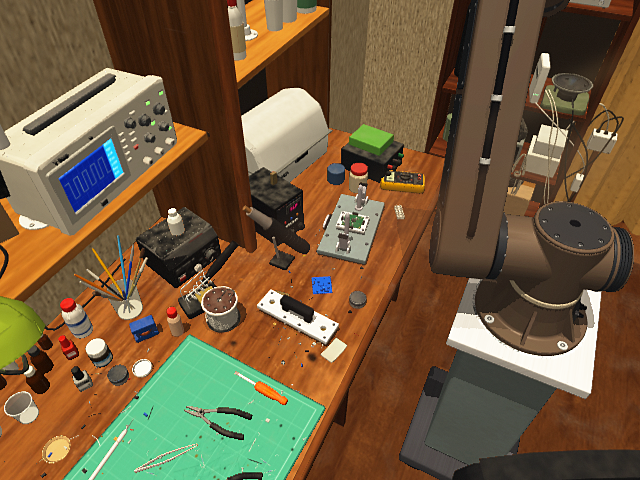

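View pics/side0.png

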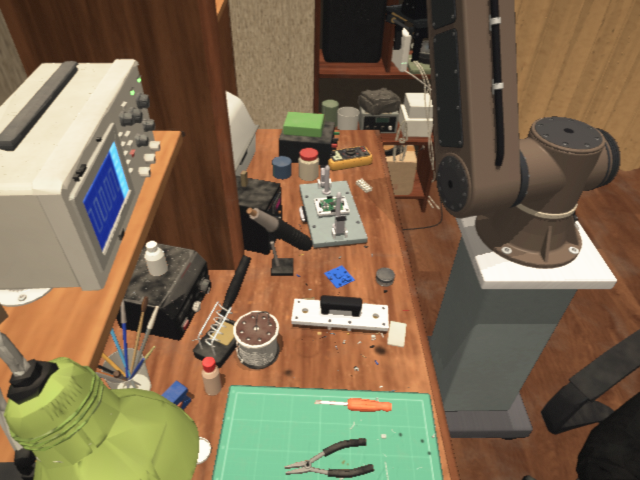

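Scene view: the plate is at (298,315) with its black handle at (297,306). The fixture, with two posts and the green board, is at (350,228). The blue board at (321,285) is the decoy and the spool is at (220,308). The side view agrees: plate (340,313), fixture (333,210).

```bash
cat >> h.py <<'E'
def cloud(n):
    z=np.load('%s.npz'%n); K=z['mtx']; d=z['d']
    v,u=np.mgrid[:480,:640]
    P=np.stack([(u-K[0,2])/K[0,0]*d,(v-K[1,2])/K[1,1]*d,d,np.ones_like(d)],-1)
    if 'camera_from_world' in z: T=np.linalg.inv(z['camera_from_world'])
    else:
        from scipy.spatial.transform import Rotation as R
        W=np.eye(4); W[:3,:3]=R.from_euler('xyz',z['r']).as_matrix(); W[:3,3]=z['e']; T=W@z['mount']
    return z['p'].astype(int),d,(P@T.T)[...,:3]
def rect(X):
    (c,s,a)=cv2.minAreaRect(X.astype(np.float32)); b=cv2.boxPoints((c,s,a))
    e=[b[1]-b[0],b[2]-b[1]]; l=max(e,key=np.linalg.norm)
    return np.round(c,1),np.round(sorted(s),1),np.degrees(np.arctan2(l[1],l[0]))%180
E
python3 - <<'E'
from h import *
for n,c1,c2 in(('scene',(298,315),(350,228)),('side',(340,313),(333,210))):
    p,d,W=cloud(n); ok=d>0
    print(n,'plate seed',W[c1[1]+10,c1[0]-20],'fix seed',W[c2[1],c2[0]])
    v,u=np.mgrid[:480,:640]; z=W[...,2]
    near=lambda c,r:ok&(np.hypot(u-c[0],v-c[1])<r)
    mx=p.max(-1); sat=mx-p.min(-1)
    m=near(c1,60)&(sat<35)&(mx>120)&(z>16)&(z<32)
    k,l,st,_=cv2.connectedComponentsWithStats(m.astype(np.uint8)); i=1+st[1:,4].argmax(); m=l==i
    print('plate',rect(W[m][:,:2]),m.sum(),np.median(z[m]))
    m=near(c1,60)&(mx<60)&(z>50)&(z<75)
    print('handle',rect(W[m][:,:2]),m.sum(),np.median(z[m]),z[m].max())
    m=near(c2,60)&(sat<40)&(z>14)&(z<26)
    k,l,st,_=cv2.connectedComponentsWithStats(m.astype(np.uint8)); i=1+st[1:,4].argmax(); m=l==i
    print('base',rect(W[m][:,:2]),m.sum(),np.median(z[m]))
    for lo in(85,110):
        m=near(c2,60)&(z>lo)&(z<135)
        k,l,st,cc=cv2.connectedComponentsWithStats(m.astype(np.uint8))
        for i in range(1,k): print(lo,st[i,4],cc[i].round(),W[l==i].mean(0).round(),W[l==i].max(0).round())
    cv2.imwrite('pics/%s_c.png'%n,cv2.resize(p[c2[1]-60:c2[1]+60,c2[0]-75:c2[0]+75,::-1].astype(np.uint8),(750,600)))
E
```

```text
scene plate seed [5.07510940e+02 3.02257903e+02 6.98572839e-02] fix seed [472.97007606 -31.21368579  35.43375898]
plate (array([475.2, 271.2]), array([ 59.4, 188.7]), np.float32(174.88869)) 1235 23.782062424047012
handle (array([472.5, 272.6]), array([22.9, 79.2]), np.float32(173.15083)) 349 62.57922460834857 68.2895966551755
base (array([485.3, -59.4]), array([142.9, 238. ]), np.float32(98.62221)) 2161 19.751248720932836
85 28 [360. 188.] [ 489. -128.   95.] [ 495. -123.  104.]
85 101 [298. 204.] [602.  14. 107.] [611.  38. 132.]
85 59 [347. 219.] [468.  10. 106.] [475.  15. 125.]
85 99 [295. 238.] [556. 120.  98.] [570. 134. 114.]
110 45 [299. 200.] [601.  12. 120.] [604.  33. 132.]
110 25 [347. 215.] [468.   9. 117.] [475.  15. 125.]
110 8 [291. 233.] [565. 121. 112.] [570. 127. 114.]
110 1 [291. 237.] [560. 132. 111.] [560. 132. 111.]
110 1 [293. 236.] [558. 127. 110.] [558. 127. 110.]
side plate seed [515.06913085 294.7066325   22.71339078] fix seed [476.62600231 -32.84348382  39.50562499]
plate (array([474.7, 269.8]), array([ 60.9, 187.4]), np.float32(174.31735)) 1848 23.127389999301784
handle (array([476. , 272.9]), array([20. , 76.3]), np.float32(173.0084)) 445 61.82421668027962 67.08787762402403
base (array([486. , -59.9]), array([142.2, 239.5]), np.float32(98.39754)) 2263 19.094712901505204
85 31 [327. 169.] [ 489. -128.   95.] [ 495. -123.  104.]
85 161 [278. 200.] [606.  28. 116.] [614.  54. 135.]
85 76 [339. 199.] [469.  10. 105.] [474.  15. 123.]
85 303 [292. 235.] [571. 138. 110.] [597. 160. 135.]
110 112 [278. 197.] [605.  26. 123.] [612.  54. 135.]
110 30 [339. 195.] [468.   9. 117.] [473.  14. 123.]
110 150 [289. 233.] [578. 144. 123.] [597. 160. 135.]
```

View pics/scene_c.png

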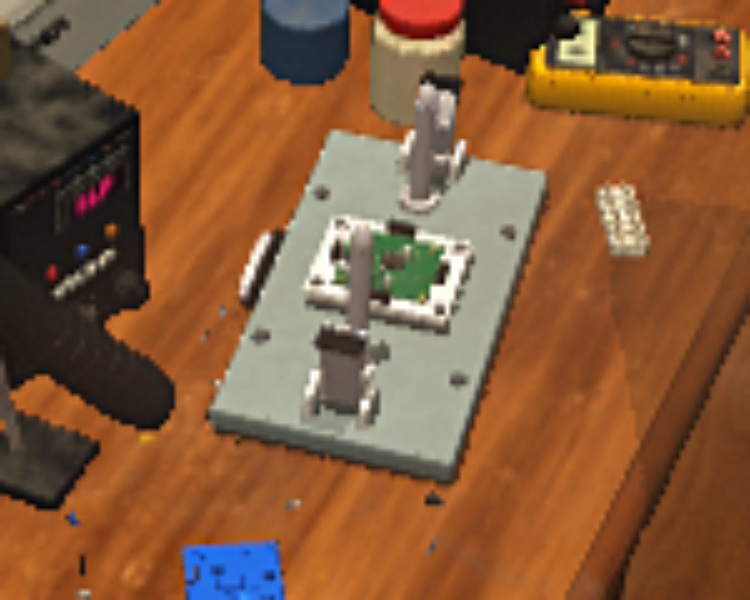

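The crop shows the green board in its white nest at about (385,265), with the tall rod at (360,235), the short rod at (422,90) and a catch at each end. The listed parts are therefore this fixture, with yaw about 8.6° and rod spacing 139.6 mm against the stated 140. The only other similar thing is the blue board, which is the decoy. Next I check obstacle heights.

```bash
python3 - <<'E'
from h import *
A=np.concatenate([W[(d>0)] for p,d,W in map(cloud,('scene','side'))])
xs=np.arange(250,750,50); ys=np.arange(450,-700,-50)
print('y\\x',xs)
for y in ys:
    r=[]
    for x in xs:
        m=(A[:,0]>=x)&(A[:,0]<x+50)&(A[:,1]>=y)&(A[:,1]<y+50)&(A[:,2]>-50)
        r.append(int(A[m,2].max()) if m.sum()>3 else -99)
    print(y,r)
print({k:v.round(3) for k,v in env.camera_params('wrist').items()})
E
```

```text
y\x [250 300 350 400 450 500 550 600 650 700]
450 [-99, 7, 22, 25, 26, 17, 8, 7, 8, 46]
400 [-99, 6, 7, 15, 19, 13, 6, 7, 83, 84]
350 [-99, 4, 5, 8, 5, 4, 72, 75, 74, 70]
300 [-99, 6, 27, 26, 26, 5, 74, 75, 90, 89]
250 [-99, 10, 29, 68, 67, 67, 27, 5, 134, 89]
200 [-99, 4, 22, 25, 4, 27, 26, 143, 148, 78]
150 [-99, 4, 23, 10, 11, 5, 165, 217, 214, 83]
100 [-99, 4, 21, 4, 11, 93, 165, 173, 631, 625]
50 [334, 6, 5, 24, 79, 80, 83, 142, 143, 141]
0 [483, 4, 19, 38, 124, 24, 132, 143, 175, 408]
-50 [580, 5, 4, 35, 43, 42, 128, 142, 174, 408]
-100 [626, 4, 5, 40, 42, 42, 20, 6, -99, 409]
-150 [613, 605, 5, 30, 104, 58, 22, 5, 4, 409]
-200 [-99, 596, 16, 25, 81, 81, 22, 5, 5, 409]
-250 [-99, 4, 13, 9, 4, 82, 77, 48, 92, 409]
-300 [-99, 4, 33, 38, 79, 80, 80, 81, 103, 409]
-350 [-99, 5, 34, 54, 109, 111, 111, 110, 121, 410]
-400 [-99, 6, 27, 63, 112, 111, 113, 109, 113, 408]
-450 [-99, 4, 5, 4, 77, 106, 109, 2, 4, 409]
-500 [-99, 3, 4, 5, 5, -99, -99, 5, 3, 429]
-550 [384, -99, -1, -1, -99, -99, -99, -3, -99, -99]
-600 [374, -99, -99, -99, -99, -99, -99, -99, -99, -99]
-650 [336, 333, -99, -99, -99, -99, -99, -99, -99, -99]
{'mtx': array([[381.022,   0.   , 317.096],
       [  0.   , 381.022, 238.201],
       [  0.   ,   0.   ,   1.   ]]), 'mount': array([[ 1.00000e-03, -9.55000e-01, -2.96000e-01,  8.37910e+01],
       [ 1.00000e+00,  1.00000e-03,  1.00000e-03, -8.18000e-01],
       [-1.00000e-03, -2.96000e-01,  9.55000e-01, -1.52867e+02],
       [ 0.00000e+00,  0.00000e+00,  0.00000e+00,  1.00000e+00]])}
```

Call:
drive_tool(deltas="0.15 0.324 0 0.0264;0.15 0.324 0 0.0264;0.15 0.324 0 0.0264;0.15 0.324 0 0.0264;0.15 0.324 0 0.0264;0.15 0.324 0 0.0264;0.15 0.324 0 0.0264;0.15 0.324 0 0.0264", gripper=0)

```text
t: 0.77
eef_pos: [359.5, -316.5, 231.5]
tcp_rot: [-3.141, -0.0, 1.06]
ft_force: [0.8, -0.7, 0.2]
opening: 0.998
grip_force: 0.0
```

Call:
drive_tool(deltas="0.15 0.324 0 0.0264;0.15 0.324 0 0.0264;0.15 0.324 0 0.0264;0.15 0.324 0 0.0264;0.15 0.324 0 0.0264;0.15 0.324 0 0.0264;0.15 0.324 0 0.0264;0.15 0.324 0 0.0264;0 0 0 0;0 0 0 0")

```text
t: 1.6
eef_pos: [479.5, -57.6, 231.3]
tcp_rot: [-3.141, -0.0, 1.723]
ft_force: [0.2, -0.1, -0.6]
opening: 1.001
grip_force: 0.0
```

```bash
python3 - <<'E'
from h import *
p,d=grab('wrist'); cv2.imwrite('pics/w_fix.png',p[:,:,::-1])
z=np.load('wrist.npz'); np.savez('wfix.npz',**z)
print(z['e'],np.degrees(z['r']),env.state()['ft_force'],env.state()['joints'])
E
```

```text
[479.10119076 -58.64829769 231.39786951] [-1.79965911e+02 -4.57657377e-03  9.85835009e+01] [ 0.64884566 -0.33838042  0.23075301] [-2.58678108e-01  2.90054284e-01  1.89700288e+00 -1.99701727e-04
  9.55113250e-01 -4.08373106e-01]
```

View pics/w_fix.png

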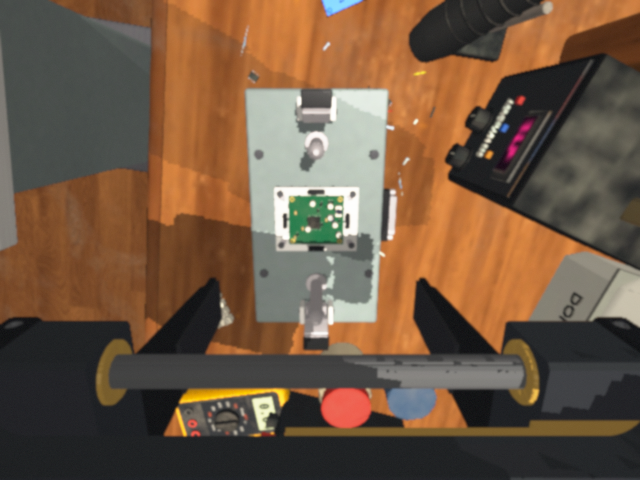

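The wrist view shows the base with corners near (246,90), (387,90), (378,322) and (257,322). The tall rod nose is at (316,140), the short rod at (316,285), and the board is centred at (316,219). I measure this in the tool frame.

```bash
cat >> h.py <<'E'
def toolrays(z,uv):
    "ray dirs in tool frame and origin"
    K=z['mtx'];M=z['mount']; uv=np.atleast_2d(uv).astype(float)
    r=np.c_[(uv[:,0]-K[0,2])/K[0,0],(uv[:,1]-K[1,2])/K[1,1],np.ones(len(uv))]
    return r@M[:3,:3].T, M[:3,3]
def onplane(z,uv,h,ztcp):
    "tool-frame xy of pixels at world height h (tool down)"
    r,o=toolrays(z,uv); t=(ztcp-h-o[2])/r[:,2]; return (o+r*t[:,None])[:,:2]
E
python3 - <<'E'
from h import *
z=np.load('wfix.npz'); p=z['p'].astype(int); d=z['d']; ZT=231.6
v,u=np.mgrid[:480,:640]
uv=np.c_[u.ravel(),v.ravel()]
r,o=toolrays(z,uv); H=(ZT-(o+r*d.reshape(-1,1))[:,2]).reshape(480,640); H[d==0]=-99
sat=p.max(-1)-p.min(-1)
reg=(u>225)&(u<400)&(v>70)&(v<340)
m=(reg&(abs(H-20)<5)).astype(np.uint8)
m=cv2.morphologyEx(cv2.morphologyEx(m,cv2.MORPH_CLOSE,np.ones((9,9))),cv2.MORPH_OPEN,np.ones((31,31)))
vv,uu=np.nonzero(m); print('Hmed base',np.median(H[m>0]))
print('base',rect(onplane(z,np.c_[uu,vv],20,ZT)))
g=reg&(p[...,1]>p[...,0]+20)&(p[...,1]>p[...,2]+20)&(v>180)&(v<255)
g=cv2.morphologyEx(g.astype(np.uint8),cv2.MORPH_CLOSE,np.ones((9,9)))
vv,uu=np.nonzero(g);print('board',rect(onplane(z,np.c_[uu,vv],35,ZT)))
for h,nm,cc in((124,'tall',(316,140)),(104,'short',(316,285))):
    q=reg&(H>h-12)&(H<h+6)&(np.hypot(u-cc[0],v-cc[1])<40)
    vv,uu=np.nonzero(q); print(nm,len(uu),H[q].max() if len(uu) else 0, (uu.min(),uu.max(),vv.min(),vv.max()) if len(uu) else 0)
    for hh in(h,h-6): print(rect(onplane(z,np.c_[uu,vv],hh,ZT))[0:2])
cv2.imwrite('pics/w_rods.png',cv2.resize(p[80:330,240:400,::-1].astype(np.uint8),None,fx=2.4,fy=2.4,interpolation=cv2.INTER_CUBIC))
E
```

```text
Hmed base 20.125184481752513
base (array([-5.8,  5.9]), array([142.4, 234. ]), np.float32(0.063980915))
board (array([-4.7, -1.7]), array([45.8, 50.8]), np.float32(89.97397))
tall 240 125.31957084931418 (np.int64(308), np.int64(324), np.int64(143), np.int64(159))
(array([64.9, -1. ]), array([10.5, 10.7]))
(array([64.4, -1.1]), array([10.7, 11. ]))
short 165 104.6653699712777 (np.int64(309), np.int64(322), np.int64(310), np.int64(324))
(array([-70.4,  -1.5]), array([10.7, 12.9]))
(array([-73.7,  -1.5]), array([10.9, 13.2]))
```

View pics/w_rods.png

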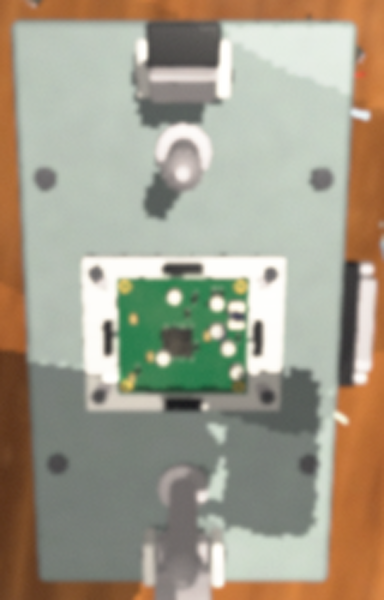

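```bash
cat > fx.py <<'E'
from h import *
from scipy.optimize import least_squares
z=np.load('wfix.npz'); p=z['p'].astype(int); d=z['d']; ZT=231.6
v,u=np.mgrid[:480,:640]
r,o=toolrays(z,np.c_[u.ravel(),v.ravel()]); X=o+r*d.reshape(-1,1); X[:,2]=ZT-X[:,2]; X=X.reshape(480,640,3)
s=np.array([[45,178],[320,178],[58,464],[308,464]])/2.4+[240,80]
q=onplane(z,s,20,ZT); print('screws',q.round(1),q.mean(0))
for nm,c,h in(('tall',(65,-1.2),124),('short',(-75,-1.4),104)):
    m=(np.hypot(X[...,0]-c[0],X[...,1]-c[1])<11)&(X[...,2]>40)&(X[...,2]<h+2)&(d>0)
    P=X[m]; S=P[(P[:,2]<h-10)]
    f=least_squares(lambda a:np.hypot(S[:,0]-a[0],S[:,1]-a[1])-6,c,loss='soft_l1',f_scale=.5)
    N=P[P[:,2]>h-4]
    print(nm,len(S),f.x.round(2),f.cost/len(S),'nose',len(N),N.mean(0).round(2))
E
python3 fx.py
```

```text
screws [[ 54.  -54.9]
 [ 54.1  52.5]
 [-66.4 -54.7]
 [-66.4  52.8]] [-6.17222608 -1.05585788]
tall 63 [64.   -0.95] 0.0015362902576405218 nose 142 [ 64.39  -1.1  122.48]
short 334 [-76.03  -1.05] 0.030218921218897046 nose 81 [-74.48  -1.36 102.51]
```

Call:
drive_tool(deltas="0 0.276 0 0.035;0 0.276 0 0.035;0 0.276 0 0.035;0 0.276 0 0.035;0 0.276 0 0.035;0 0.276 0 0.035;0 0.276 0 0.035;0 0.276 0 0.035;0 0.276 0 0.035;-0.02 0.276 0 0.035")

```text
t: 2.48
eef_pos: [477.6, 216.7, 231.6]
tcp_rot: [-3.141, -0.0, 2.822]
ft_force: [0.9, -0.9, 0.6]
opening: 1.001
grip_force: 0.0
```

Call:
drive_tool(deltas="-0.02 0.276 0 0.035;-0.01 0.276 0 0.035;0 0 0 0;0 0 0 0")

```text
t: 2.82
eef_pos: [474.4, 271.7, 231.3]
tcp_rot: [-3.141, -0.0, 3.038]
ft_force: [-1.2, -0.2, 0.3]
opening: 1.001
grip_force: 0.0
```

```bash
python3 - <<'E'
from h import *
p,d=grab('wrist'); cv2.imwrite('pics/w_plate.png',p[:,:,::-1])
z=np.load('wrist.npz'); np.savez('wplate.npz',**z)
print(z['e'],np.degrees(z['r']))
p=p.astype(int); ZT=231.6
v,u=np.mgrid[:480,:640]
r,o=toolrays(z,np.c_[u.ravel(),v.ravel()]); X=o+r*d.reshape(-1,1); X[:,2]=ZT-X[:,2]; X=X.reshape(480,640,3)
reg=(abs(X[...,0])<130)&(abs(X[...,1])<60)&(d>0)
m=(reg&(abs(X[...,2]-24)<4)).astype(np.uint8)
vv,uu=np.nonzero(cv2.morphologyEx(m,cv2.MORPH_OPEN,np.ones((5,5)))); print('plate',rect(onplane(z,np.c_[uu,vv],24,ZT)),np.median(X[m>0][:,2]))
m=reg&(X[...,2]>60)&(X[...,2]<70)
vv,uu=np.nonzero(m); print('handle',rect(onplane(z,np.c_[uu,vv],64,ZT)),np.median(X[m][:,2]))
E
```

```text
[474.42365638 271.03888629 231.39686918] [-1.79972001e+02 -2.93005896e-02  1.73980698e+02]
plate (array([-0.9, -2. ]), array([ 56. , 188.2]), np.float32(179.52943)) 24.231089877598777
handle (array([-49.6,  14.7]), array([ 41.5, 184.8]), np.float32(161.57881)) 63.8734177268494
```

View pics/w_plate.png

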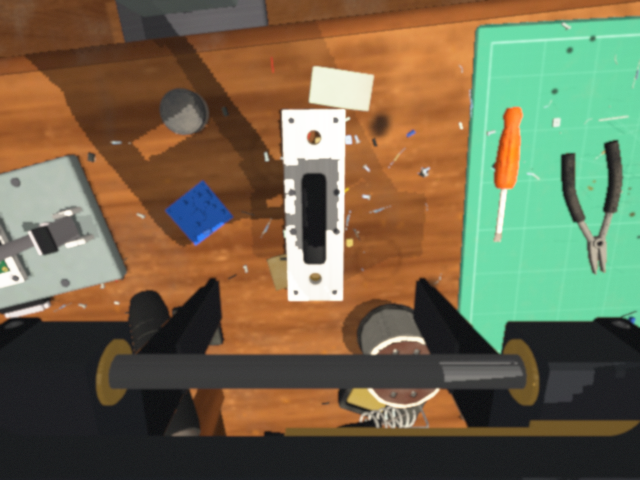

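The wrist view shows the plate at (314,205) with its handle centred on the jaws, at the right size (56 × 188). The holes are at (314,138) and (315,279). I descend and grip.

Call:
drive_tool(deltas="0.007 -0.021 -0.33 0.0026;0 0 -0.33 0;0 0 -0.33 0;0 0 -0.33 0;0 0 -0.3 0;0 0 -0.186 0;0 0 0 0;0 0 0 0")

```text
t: 3.53
eef_pos: [475.2, 268.6, 50.9]
tcp_rot: [-3.141, -0.002, 3.044]
ft_force: [-0.8, 0.2, -0.0]
opening: 0.999
grip_force: 0.0
```

Call:
drive_tool(deltas="0 0 0 0;0 0 0 0;0 0 0 0;0 0 0 0;0 0 0 0;0 0 0 0;0 0 0 0;0 0 0 0;0 0 0 0;0 0 0 0", gripper=1)

```text
t: 4.37
eef_pos: [474.9, 270.1, 51.0]
tcp_rot: [3.142, -0.0, 3.048]
ft_force: [0.1, -0.6, -0.0]
opening: 0.359
grip_force: 0.0
```

Call:
drive_tool(deltas="0 0 0 0;0 0 0 0;0 0 0 0;0 0 0 0;0 0 0 0;0 0 0 0")

```text
t: 4.87
eef_pos: [474.8, 270.0, 51.0]
tcp_rot: [-3.142, -0.0, 3.047]
ft_force: [0.2, -1.5, -2.3]
opening: 0.23
grip_force: 30.0
```

Call:
drive_tool(deltas="0 0 0.1 0;0 0 0.3 0;0 0 0.4 0;0 0 0.4 0;0 0 0.4 0;0 0 0.4 0;0 0 0 0;0 0 0 0")

```text
t: 5.53
eef_pos: [475.1, 270.3, 253.5]
tcp_rot: [3.139, 0.004, 3.048]
ft_force: [-0.1, -1.1, -3.4]
opening: 0.23
grip_force: 30.0
```

Call:
drive_tool(deltas="-0.05 -0.1 0 -0.02;-0.05 -0.25 0 -0.0352;-0.05 -0.3 0 -0.0352;0 -0.3 0 -0.0352;0 -0.3 0 -0.0352;0 -0.3 0 -0.0352;0 -0.3 0 -0.0352;0 -0.3 0 -0.0352;0 -0.3 0 -0.0352;0 -0.3 0 -0.0352")

```text
t: 6.37
eef_pos: [458.9, -6.2, 249.7]
tcp_rot: [-3.139, -0.002, 1.984]
ft_force: [1.5, 0.1, -3.9]
opening: 0.23
grip_force: 30.0
```

Call:
drive_tool(deltas="0.05 -0.3 0 -0.0352;0.05 -0.2 0 -0.0352;0.05 -0.1 0 -0.0156;0.042 -0.101 0 0;0 0 0 0;0 0 0 0;0 0 0 0")

```text
t: 6.95
eef_pos: [478.7, -74.3, 250.6]
tcp_rot: [-3.141, -0.001, 1.721]
ft_force: [0.3, -0.3, -2.7]
opening: 0.228
grip_force: 30.0
```

```bash
python3 - <<'E'
from h import *
p,d=grab('wrist'); cv2.imwrite('pics/w_held.png',p[:,:,::-1])
z=np.load('wrist.npz'); np.savez('wheld.npz',**z); s=env.state()
print(z['e'],np.degrees(z['r']),s['ft_force'],s['moment'])
ZT=250.
v,u=np.mgrid[:480,:640]
r,o=toolrays(z,np.c_[u.ravel(),v.ravel()]); X=o+r*d.reshape(-1,1); X[:,2]=ZT-X[:,2]; X=X.reshape(480,640,3)
reg=(abs(X[...,0])<130)&(abs(X[...,1])<60)&(d>0)
h=np.histogram(X[reg][:,2],np.arange(190,270,3)); print(h[0])
m=(reg&(abs(X[...,2]-223)<8)).astype(np.uint8)
P=X[m>0]; print('plate top',rect(P[:,:2]),np.median(P[:,2]),m.sum())
A=np.c_[P[:,:2],np.ones(len(P))]; print('slope',np.linalg.lstsq(A,P[:,2],rcond=None)[0])
vv,uu=np.nonzero(m); print(uu.min(),uu.max(),vv.min(),vv.max())
E
```

```text
[478.78367919 -74.16687623 250.77556556] [-1.79965678e+02 -2.70210258e-02  9.86099894e+01] [ 0.55675378  0.04489454 -2.53037496] [-0.05969511 -0.09154962 -0.03646504]
[    0     0     2    20    20    16    25    32    23    39  9858 10644
    52    50    61    35    28    54   103   177   188   216   467  1958
  5203   205]
plate top (array([ 3.1, -0.3]), array([ 56.3, 182.1]), np.float32(179.98088)) 223.03539250543952 20645
slope [-8.51977952e-04 -3.76532256e-03  2.23087286e+02]
255 380 98 427
```

View pics/w_held.png

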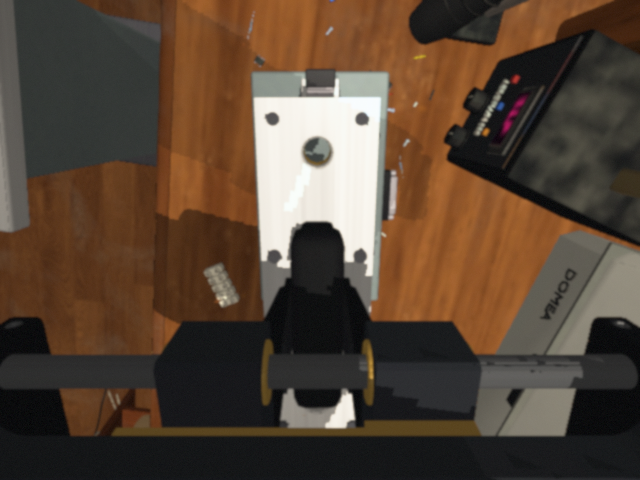

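The held view shows the plate level under the gripper (slopes below 0.004). The near hole is at (317,151) with the rod not yet under it. I measure the hole in the tool frame, the same frame as the rods.

```bash
python3 - <<'E'
from h import *
def hole(f,c,dz,r0=22):
    z=np.load(f); g=z['p'][...,:].min(-1); x,y=c
    w=g[y-r0:y+r0+1,x-r0:x+r0+1]; w=cv2.resize(w,None,fx=4,fy=4,interpolation=cv2.INTER_CUBIC)
    t,m=cv2.threshold(w,0,255,cv2.THRESH_BINARY_INV+cv2.THRESH_OTSU)
    cs,_=cv2.findContours(m,cv2.RETR_EXTERNAL,cv2.CHAIN_APPROX_NONE)
    cc=min((k for k in cs if cv2.contourArea(k)>300),key=lambda k:np.hypot(*(cv2.minEnclosingCircle(k)[0]-np.array([4*r0+2]*2))))
    k=cc.reshape(-1,2)/4-.375+[x-r0,y-r0]
    T=onplane(z,k,0,dz) # dz = tcp height over the plane
    (ce,s,a)=cv2.fitEllipse(T.astype(np.float32)); return np.round(ce,2),np.round(s,2),t
print('held hole',hole('wheld.npz',(317,151),27))
print('free holes',hole('wplate.npz',(314,138),231.66-24,12),hole('wplate.npz',(315,279),231.66-24,12))
E
```

```text
held hole (array([70.75, -0.5 ]), array([13.77, 14.15]), 165.0)
free holes (array([69.56, -2.87]), array([12.62, 12.74]), 165.0) (array([-70.31,  -1.61]), array([12.54, 12.75]), 171.0)
```

Call:
drive_tool(deltas="0.005 0.092 0 0;0 0 -0.2 0;0 0 -0.25 0;0 0 -0.16 0;0 0 0 0;0 0 0 0;0 0 0 0")

```text
t: 7.58
eef_pos: [480.1, -65.4, 191.0]
tcp_rot: [3.14, 0.0, 1.72]
ft_force: [0.2, 0.3, -3.0]
opening: 0.231
grip_force: 30.0
```

```bash
cat > hole.py <<'E'
from h import *
p,d=grab('wrist'); z=np.load('wrist.npz'); s=env.state()
print(s['eef_pos'],np.degrees(s['tcp_rot']),s['ft_force'],s['moment'])
import sys
w=cv2.resize(p[110:190,275:360,::-1],None,fx=7,fy=7,interpolation=cv2.INTER_CUBIC)
sc=np.load('scene.npz')
P,D=grab('side'); w2=cv2.resize(P[130:250,270:400,::-1],None,fx=4.6,fy=4.6,interpolation=cv2.INTER_CUBIC)
cv2.imwrite('pics/%s.png'%sys.argv[1],cv2.resize(np.hstack([w,w2[:560]]) if w2.shape[0]>=560 else np.hstack([w,cv2.copyMakeBorder(w2,0,560-w2.shape[0],0,0,0)]),(800,376)))
E
python3 hole.py hole1
```

```text
[480.18136089 -65.53723648 191.22355916] [1.79899714e+02 4.07744069e-02 9.85346466e+01] [ 0.94951793  0.01422785 -2.92948639] [ 0.01183894 -0.10705928  0.04840503]
```

View pics/hole1.png

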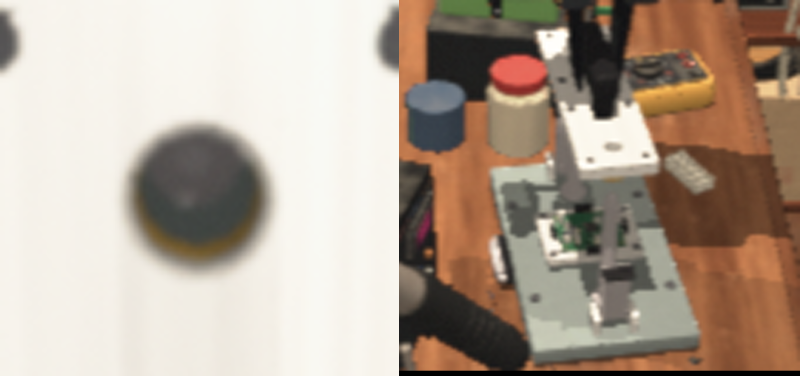

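The hole crop shows the hole centred at (198,197) with the dark rod nose visible through it; its tip highlight is at (188,198). The lower crescent is the brass bush wall. I compute where a coaxial rod would appear.

```bash
python3 - <<'E'
from h import *
z=np.load('wrist.npz'); M=np.linalg.inv(z['mount']);K=z['mtx']
def pr(P):
    c=(M@np.r_[P,1])[:3]; q=K@c/c[2]; return ((q[:2]-[275,110])*4.694).round(1)
a=np.linspace(0,2*np.pi,41)
for nm,zz,r in(('top',27,6.75),('bushfoot',51,6.75),('tip',67,0),('nosebase',77,6),('rod40',107,6)):
    q=np.array([pr((70.75+r*np.cos(t),-.5+r*np.sin(t),zz)) for t in a])
    print(nm,q.mean(0),q.min(0),q.max(0))
p=z['p']; w=cv2.resize(p[110:190,275:360],None,fx=4.694,fy=4.694,interpolation=cv2.INTER_CUBIC).astype(int)
print('col198',[(y,*w[y,198]) for y in range(120,280,8)])
print('row190',[(x,*w[190,x]) for x in range(125,280,8)])
E
```

```text
top [196.67804878 194.16585366] [128.1 125.4] [265.3 265.6]
bushfoot [196.54146341 177.07073171] [135.8 116. ] [257.2 240.5]
tip [196.5 169.4] [196.5 169.4] [196.5 169.4]
nosebase [196.41219512 162.6902439 ] [148.4 114.4] [244.4 213. ]
rod40 [196.30731707 149.40243902] [153.8 106.5] [238.8 194.1]
col198 [(120, np.int64(221), np.int64(215), np.int64(204)), (128, np.int64(155), np.int64(149), np.int64(141)), (136, np.int64(97), np.int64(94), np.int64(91)), (144, np.int64(88), np.int64(84), np.int64(83)), (152, np.int64(91), np.int64(87), np.int64(87)), (160, np.int64(92), np.int64(87), np.int64(87)), (168, np.int64(90), np.int64(86), np.int64(84)), (176, np.int64(86), np.int64(81), np.int64(79)), (184, np.int64(83), np.int64(78), np.int64(77)), (192, np.int64(84), np.int64(79), np.int64(78)), (200, np.int64(80), np.int64(78), np.int64(76)), (208, np.int64(69), np.int64(70), np.int64(68)), (216, np.int64(65), np.int64(70), np.int64(67)), (224, np.int64(63), np.int64(67), np.int64(65)), (232, np.int64(63), np.int64(68), np.int64(64)), (240, np.int64(71), np.int64(70), np.int64(62)), (248
[... 502 characters left out ...]
(73)), (173, np.int64(83), np.int64(78), np.int64(77)), (181, np.int64(87), np.int64(84), np.int64(81)), (189, np.int64(89), np.int64(83), np.int64(82)), (197, np.int64(84), np.int64(80), np.int64(79)), (205, np.int64(80), np.int64(76), np.int64(74)), (213, np.int64(81), np.int64(77), np.int64(75)), (221, np.int64(77), np.int64(74), np.int64(72)), (229, np.int64(70), np.int64(72), np.int64(69)), (237, np.int64(64), np.int64(68), np.int64(65)), (245, np.int64(64), np.int64(67), np.int64(64)), (253, np.int64(72), np.int64(69), np.int64(60)), (261, np.int64(116), np.int64(108), np.int64(91)), (269, np.int64(177), np.int64(170), np.int64(158)), (277, np.int64(233), np.int64(228), np.int64(217))]
```

Call:
drive_tool(deltas="-0.001 0.009 -0.06 0;0 0 -0.06 0;0 0 -0.05 0;0 0 -0.03 0;0 0 0 0;0 0 0 0")

```text
t: 8.18
eef_pos: [479.5, -64.9, 169.8]
tcp_rot: [-3.141, -0.0, 1.719]
ft_force: [-0.5, -0.2, -2.9]
opening: 0.229
grip_force: 30.0
```

```bash
cat > rod.py <<'E'
from h import *
import sys
from scipy.spatial import cKDTree
# usage rod.py <tcp z>; edge profile seen through the hole against a coaxial rod
ZT=float(sys.argv[1]); p,d=grab('wrist'); z=np.load('wrist.npz'); s=env.state()
print(s['t'],s['eef_pos'].round(2) if hasattr(s['eef_pos'],'round') else s['eef_pos'],np.degrees(s['tcp_rot']).round(3),np.round(s['ft_force'],2),np.round(s['moment'],3))
M=np.linalg.inv(z['mount']);K=z['mtx']
def pr(P):
    c=(M@np.r_[P,1])[:3]; q=K@c/c[2]; return q[:2]
H=(70.75,-.5)
for nm,zz,r in(('top',27,6.75),('foot',51,6.75),('tip',ZT-124,0),('nosebase',ZT-114,6)):
    q=np.array([pr((H[0]+r*np.cos(t),H[1]+r*np.sin(t),zz)) for t in np.linspace(0,6.283,41)])
    print(nm,q.mean(0).round(1),q.min(0).round(1),q.max(0).round(1))
c=pr((*H,27)).round().astype(int); g=p.sum(-1)//3
print('col',c[0],[(int(y),int(g[y,c[0]])) for y in range(c[1]-18,c[1]+19)])
for y in(c[1]-4,c[1]+2): print('row',y,[(int(x),int(g[y,x])) for x in range(c[0]-18,c[0]+19)])
cv2.imwrite('pics/rod_%d.png'%ZT,cv2.resize(p[c[1]-25:c[1]+25,c[0]-25:c[0]+25,::-1],(500,500),interpolation=cv2.INTER_CUBIC))
E
python3 rod.py 171.06
```

```text
8.2333 [479.61 -64.95 170.01] [-1.79995e+02 -2.00000e-03  9.85000e+01] [-0.29  0.18 -2.91] [-0.016 -0.062  0.03 ]
top [316.9 151.4] [302.3 136.7] [331.5 166.6]
foot [316.9 147.7] [303.9 134.7] [329.8 161.2]
tip [316.9 148.7] [316.9 148.7] [316.9 148.7]
nosebase [316.9 147. ] [305.7 135.8] [328.  158.7]
col 317 [(134, 226), (135, 212), (136, 179), (137, 142), (138, 107), (139, 87), (140, 82), (141, 81), (142, 83), (143, 85), (144, 92), (145, 118), (146, 157), (147, 190), (148, 202), (149, 197), (150, 181), (151, 153), (152, 126), (153, 112), (154, 105), (155, 97), (156, 89), (157, 82), (158, 71), (159, 67), (160, 67), (161, 69), (162, 75), (163, 80), (164, 91), (165, 109), (166, 136), (167, 166), (168, 194), (169, 218), (170, 231)]
row 148 [(299, 237), (300, 227), (301, 206), (302, 175), (303, 139), (304, 103), (305, 90), (306, 95), (307, 98), (308, 101), (309, 106), (310, 110), (311, 111), (312, 123), (313, 156), (314, 185), (315, 199), (316, 203), (317, 202), (318, 200), (319, 191), (320, 169), (321, 139), (322, 111), (323, 91), (324, 80), (325, 78), (326, 78), (327, 75), (328, 72), (329, 83), (330, 109), (331, 144), (332, 180), (333, 219), (334, 238), (335, 243)]
row 154 [(299, 236), (300, 223), (301, 195), (302, 164), (303, 129), (304, 96), (305, 78), (306, 70), (307, 72), (308, 76), (309, 81), (310, 84), (311, 88), (312, 92), (313, 97), (314, 99), (315, 100), (316, 102), (317, 105), (318, 104), (319, 104), (320, 103), (321, 102), (322, 98), (323, 92), (324, 83), (325, 72), (326, 68), (327, 66), (328, 67), (329, 75), (330, 102), (331, 141), (332, 176), (333, 211), (334, 233), (335, 242)]
```

The rod tip highlight at (316.9,148.7) matches the predicted coaxial position exactly. Next I lower it in steps and watch the force.

Call:
drive_tool(deltas="0 0 -0.03 0;0 0 -0.04 0;0 0 -0.04 0;0 0 -0.03 0;0 0 0 0;0 0 0 0")

```text
t: 8.73
eef_pos: [479.3, -64.8, 155.7]
tcp_rot: [-3.141, -0.0, 1.719]
ft_force: [0.1, 1.3, -3.9]
opening: 0.227
grip_force: 30.0
```

Call:
drive_tool(deltas="0 0 -0.02 0;0 0 -0.02 0;0 0 -0.02 0;0 0 -0.01 0;0 0 0 0;0 0 0 0")

```text
t: 9.23
eef_pos: [479.5, -64.8, 148.9]
tcp_rot: [-3.141, -0.0, 1.719]
ft_force: [-0.0, 4.4, -3.6]
opening: 0.231
grip_force: 30.0
```

```bash
cat > ft.py <<'E'
from h import *
# one reading per camera period, averaged, in tool axes
F=[]
for i in range(5):
    env.read_camera('side'); s=env.state(); F.append(np.r_[s['ft_force'],s['moment'],s['eef_pos']])
F=np.mean(F,0); a=np.radians(98.5)
ex=np.array([np.cos(a),np.sin(a)]); ey=np.array([np.sin(a),-np.cos(a)])
print(s['t'],'F tool x,y,z',(F[:2]@ex).round(2),(F[:2]@ey).round(2),F[2].round(2),'M world',F[3:6].round(3),'M about tool x,y',(F[3:5]@ex).round(3),(F[3:5]@ey).round(3),F[6:].round(2),np.degrees(s['tcp_rot']).round(2))
E
python3 ft.py
```

```text
9.4833 F tool x,y,z 4.26 0.25 -3.89 M world [ 0.767 -0.096 -0.02 ] M about tool x,y -0.208 0.744 [479.44 -64.78 148.96] [-1.7999e+02 -2.0000e-02  9.8500e+01]
```

Call:
drive_tool(deltas="-0.0007 0.005 0 0;0 0 0 0;0 0 0 0")

```text
t: 9.73
eef_pos: [479.6, -64.6, 149.2]
tcp_rot: [3.141, 0.0, 1.719]
ft_force: [-0.9, 1.2, -3.9]
opening: 0.229
grip_force: 30.0
```

```bash
python3 ft.py
```

```text
9.9833 F tool x,y,z 0.5 0.13 -3.27 M world [ 0.057 -0.093 -0.009] M about tool x,y -0.1 0.043 [479.61 -64.57 149.15] [1.7998e+02 2.0000e-02 9.8500e+01]
```

Call:
drive_tool(deltas="-0.0006 0.004 0 0;0 0 -0.015 0;0 0 -0.015 0;0 0 -0.015 0;0 0 0 0;0 0 0 0")

```text
t: 10.48
eef_pos: [479.4, -64.0, 144.4]
tcp_rot: [-3.141, -0.0, 1.719]
ft_force: [0.3, 0.0, -3.0]
opening: 0.228
grip_force: 30.0
```

```bash
python3 ft.py
```

```text
10.7333 F tool x,y,z 0.04 0.55 -2.52 M world [ 0.008 -0.126  0.006] M about tool x,y -0.125 -0.01 [479.45 -64.01 144.56] [179.99   0.    98.5 ]
```

Call:
drive_tool(deltas="0 0 -0.02 0;0 0 -0.02 0;0 0 -0.02 0;0 0 -0.015 0;0 0 0 0")

```text
t: 11.15
eef_pos: [479.3, -64.0, 136.7]
tcp_rot: [-3.141, -0.0, 1.719]
ft_force: [-0.7, 0.0, -3.1]
opening: 0.23
grip_force: 30.0
```

```bash
python3 ft.py
```

```text
11.4 F tool x,y,z -0.23 -0.23 -2.71 M world [-0.029 -0.103  0.016] M about tool x,y -0.098 -0.043 [479.43 -64.01 137.01] [179.99   0.    98.5 ]
```

Call:
drive_tool(deltas="0 0 -0.03 0;0 0 -0.03 0;0 0 -0.03 0;0 0 -0.03 0;0 0 -0.02 0;0 0 0 0")

```text
t: 11.9
eef_pos: [479.2, -64.0, 122.5]
tcp_rot: [-3.141, -0.0, 1.719]
ft_force: [-0.6, 0.4, -2.9]
opening: 0.23
grip_force: 30.0
```

```bash
python3 ft.py
```

```text
12.15 F tool x,y,z -0.05 0.08 -2.83 M world [-0.026 -0.112  0.014] M about tool x,y -0.107 -0.042 [479.45 -64.01 123.02] [1.7998e+02 1.0000e-02 9.8500e+01]
```

Call:
drive_tool(deltas="0 0 -0.03 0;0 0 -0.03 0;0 0 -0.03 0;0 0 -0.02 0;0 0 0 0")

```text
t: 12.57
eef_pos: [479.2, -63.9, 111.5]
tcp_rot: [-3.141, -0.0, 1.719]
ft_force: [-0.8, 0.2, -2.9]
opening: 0.229
grip_force: 30.0
```

Call:
drive_tool(deltas="0 0 -0.015 0;0 0 -0.015 0;0 0 -0.015 0;0 0 0 0")

```text
t: 12.9
eef_pos: [479.7, -64.1, 107.5]
tcp_rot: [3.141, 0.0, 1.719]
ft_force: [0.4, -0.1, -0.5]
opening: 0.228
grip_force: 30.0
```

```bash
python3 ft.py
```

```text
13.15 F tool x,y,z 0.05 1.33 -1.89 M world [ 0.029 -0.391 -0.003] M about tool x,y -0.391 -0.029 [479.62 -64.04 107.57] [1.7997e+02 1.0000e-02 9.8500e+01]
```

Call:
drive_tool(deltas="0.002 0 -0.015 0;0 0 -0.015 0;0 0 -0.015 0;0 0 0 0;0 0 0 0")

```text
t: 13.57
eef_pos: [479.6, -64.0, 102.9]
tcp_rot: [3.142, -0.0, 1.719]
ft_force: [0.3, 0.7, -0.3]
opening: 0.229
grip_force: 30.0
```

```bash
python3 ft.py
```

```text
13.8167 F tool x,y,z -0.06 1.36 -1.23 M world [ 0.024 -0.379 -0.009] M about tool x,y -0.378 -0.032 [479.64 -63.99 102.96] [-180.    -0.    98.5]
```

Call:
drive_tool(deltas="0.003 0 -0.015 0;0 0 -0.015 0;0 0 -0.015 0;0 0 0 0;0 0 0 0")

```text
t: 14.23
eef_pos: [479.8, -64.0, 98.3]
tcp_rot: [-3.141, -0.0, 1.719]
ft_force: [1.1, 0.1, -3.3]
opening: 0.232
grip_force: 30.0
```

```bash
python3 ft.py
```

```text
14.4833 F tool x,y,z -0.02 1.56 -4.19 M world [ 0.021 -0.348 -0.003] M about tool x,y -0.347 -0.031 [479.79 -63.94  98.31] [-1.7998e+02 -1.0000e-02  9.8500e+01]
```

Call:
drive_tool(deltas="0 0 -0.015 0;0 0 -0.015 0;0 0 -0.015 0;0 0 -0.015 0;0 0 0 0;0 0 0 0")

```text
t: 14.98
eef_pos: [479.9, -64.0, 92.3]
tcp_rot: [-3.141, -0.0, 1.719]
ft_force: [1.1, -0.5, -4.0]
opening: 0.23
grip_force: 30.0
```

```bash
python3 ft.py
```

```text
15.2333 F tool x,y,z 0.18 1.41 -4.99 M world [ 0.037 -0.408  0.014] M about tool x,y -0.409 -0.024 [479.88 -63.97  92.36] [-1.7999e+02 -1.0000e-02  9.8500e+01]
```

Call:
drive_tool(deltas="0 0 -0.01 0;0 0 -0.01 0;0 0 -0.01 0;0 0 -0.01 0;0 0 0 0;0 0 0 0")

```text
t: 15.73
eef_pos: [479.9, -64.0, 88.5]
tcp_rot: [-3.142, -0.0, 1.719]
ft_force: [1.2, -0.0, -2.0]
opening: 0.229
grip_force: 30.0
```

```bash
python3 ft.py
```

```text
15.9833 F tool x,y,z 0.19 0.94 -2.46 M world [ 0.016 -0.259  0.023] M about tool x,y -0.259 -0.022 [479.92 -64.    88.49] [180.   -0.   98.5]
```

Call:
drive_tool(deltas="0 0 -0.005 0;0 0 -0.005 0;0 0 -0.005 0;0 0 0 0;0 0 0 0")

```text
t: 16.4
eef_pos: [480.0, -64.0, 87.1]
tcp_rot: [3.141, 0.0, 1.719]
ft_force: [0.2, -0.5, -0.9]
opening: 0.229
grip_force: 30.0
```

```bash
python3 ft.py
```

```text
16.65 F tool x,y,z -0.35 0.34 -0.7 M world [-0.013 -0.176 -0.016] M about tool x,y -0.172 -0.039 [479.93 -64.01  87.05] [179.99   0.    98.5 ]
```

Call:
drive_tool(deltas="0 0 -0.005 0;0 0 -0.005 0;0 0 0 0;0 0 0 0")

```text
t: 16.98
eef_pos: [479.9, -64.0, 86.0]
tcp_rot: [3.142, -0.0, 1.719]
ft_force: [0.4, 0.1, 0.4]
opening: 0.227
grip_force: 30.0
```

```bash
python3 ft.py
```

```text
17.2333 F tool x,y,z 0.1 -0.28 0.71 M world [-0.006 -0.155 -0.01 ] M about tool x,y -0.153 -0.029 [479.93 -64.02  86.07] [179.99   0.    98.5 ]
```

Call:
drive_tool(deltas="0 0 -0.005 0;0 0 0 0;0 0 0 0")

```text
t: 17.48
eef_pos: [480.0, -64.0, 85.7]
tcp_rot: [3.141, 0.0, 1.719]
ft_force: [-0.7, 0.8, 3.9]
opening: 0.23
grip_force: 30.0
```

```bash
python3 ft.py
```

```text
17.7333 F tool x,y,z 0.4 -1.38 4.45 M world [-0.008 -0.03   0.021] M about tool x,y -0.028 -0.012 [479.95 -64.02  85.65] [179.99   0.    98.5 ]
```

Call:
drive_tool(deltas="0 0 -0.005 0;0 0 0 0;0 0 0 0")

```text
t: 17.98
eef_pos: [479.9, -64.0, 85.2]
tcp_rot: [3.141, 0.0, 1.719]
ft_force: [-1.1, -1.4, 6.1]
opening: 0.231
grip_force: 30.0
```

```bash
python3 ft.py
```

```text
18.2333 F tool x,y,z 0.08 -1.23 6.3 M world [0.003 0.064 0.017] M about tool x,y 0.063 0.012 [479.95 -64.02  85.21] [1.7998e+02 1.0000e-02 9.8500e+01]
```

Call:
drive_tool(deltas="0 0 -0.004 0;0 0 0 0;0 0 0 0")

```text
t: 18.48
eef_pos: [479.9, -64.0, 84.9]
tcp_rot: [3.141, 0.0, 1.719]
ft_force: [-2.1, -0.5, 7.9]
opening: 0.23
grip_force: 30.0
```

```bash
python3 ft.py
```

```text
18.7333 F tool x,y,z 0.24 -1.96 8.49 M world [0.002 0.153 0.017] M about tool x,y 0.151 0.024 [479.96 -64.03  84.93] [1.7998e+02 1.0000e-02 9.8500e+01]
```

Call:
drive_tool(deltas="-0.003 0 -0.003 0;0 0 0 0;0 0 0 0")

```text
t: 18.98
eef_pos: [479.9, -64.1, 84.8]
tcp_rot: [3.141, 0.0, 1.719]
ft_force: [-1.1, 0.2, 10.8]
opening: 0.227
grip_force: 30.0
```

```bash
python3 ft.py
```

```text
19.2333 F tool x,y,z 0.38 -1.26 9.67 M world [0.095 0.078 0.016] M about tool x,y 0.063 0.105 [479.89 -64.05  84.78] [1.7995e+02 2.0000e-02 9.8490e+01]
```

Call:
drive_tool(deltas="0 0 -0.003 0;0 0 0 0;0 0 0 0")

```text
t: 19.48
eef_pos: [479.9, -64.1, 84.6]
tcp_rot: [3.141, 0.0, 1.719]
ft_force: [-2.4, -0.5, 10.9]
opening: 0.229
grip_force: 30.0
```

```bash
python3 ft.py
```

```text
19.7333 F tool x,y,z 0.46 -1.6 11.06 M world [0.123 0.093 0.012] M about tool x,y 0.074 0.135 [479.92 -64.05  84.57] [1.7994e+02 2.0000e-02 9.8500e+01]
```

Call:
drive_tool(deltas="0 0 -0.003 0;0 0 0 0;0 0 0 0")

```text
t: 19.98
eef_pos: [479.9, -64.0, 84.3]
tcp_rot: [3.141, 0.0, 1.719]
ft_force: [-2.1, 0.8, 11.0]
opening: 0.229
grip_force: 30.0
```

```bash
python3 ft.py
```

```text
20.2333 F tool x,y,z 0.9 -1.7 11.29 M world [0.143 0.099 0.001] M about tool x,y 0.077 0.156 [479.91 -64.05  84.26] [1.7994e+02 2.0000e-02 9.8500e+01]
```

Call:
drive_tool(deltas="0 0 -0.003 0;0 0 0 0;0 0 0 0")

```text
t: 20.48
eef_pos: [479.9, -64.1, 84.0]
tcp_rot: [3.141, 0.0, 1.719]
ft_force: [-2.2, 0.6, 12.8]
opening: 0.23
grip_force: 30.0
```

```bash
python3 ft.py
```

```text
20.7333 F tool x,y,z 0.48 -1.9 12.88 M world [ 0.128  0.17  -0.007] M about tool x,y 0.149 0.152 [479.91 -64.06  84.04] [1.7994e+02 2.0000e-02 9.8500e+01]
```

```bash
cat > catch.py <<'E'
from h import *
import sys
a=np.radians(98.5); C=np.array([479.4,-61.])
ex=np.array([np.cos(a),np.sin(a)]); ey=np.array([np.sin(a),-np.cos(a)])
def rep(tag):
    for n in('scene','side'):
        p,d,W=cloud(n); q=(W[...,:2]-C); L=q@ex; S=q@ey; H=W[...,2]
        for nm,sg in(('left',1),('right',-1)):
            m=(d>0)&(abs(S)<14)&(L*sg>85)&(L*sg<130)&(H>66)&(H<84)
            if m.sum()>4: print(tag,n,nm,m.sum(),'L pct',np.percentile(L[m]*sg,[10,50,90]).round(1),'Hmax',H[m].max().round(1))
            else: print(tag,n,nm,'unseen',m.sum())
import os
if not os.path.exists('scene_i.npz'):
    p,d=grab('wrist') if False else (None,None)
    import shutil; shutil.copy('scene.npz','scene_i.npz')
rep('before')
grab('scene');grab('side');rep('now')
P=np.load('scene.npz')['p'];Q=np.load('side.npz')['p']
A=cv2.resize(P[160:270,300:400,::-1],(400,440),interpolation=cv2.INTER_CUBIC);B=cv2.resize(Q[150:260,280:380,::-1],(400,440),interpolation=cv2.INTER_CUBIC)
cv2.imwrite('pics/%s.png'%sys.argv[1],np.hstack([A,B]))
E
python3 catch.py c1
```

```text
before scene left 52 L pct [ 96.3 104.9 110.8] Hmax 81.2
before scene right 46 L pct [ 92.7 101.2 111.5] Hmax 81.3
before side left 57 L pct [ 97.1 104.1 110.5] Hmax 81.4
before side right 18 L pct [ 94.7  97.2 109. ] Hmax 82.7
now scene left 52 L pct [ 95.  104.9 110.6] Hmax 83.1
now scene right unseen 0
now side left 57 L pct [ 97.1 103.8 110.9] Hmax 80.5
now side right unseen 0
```

View pics/c1.png

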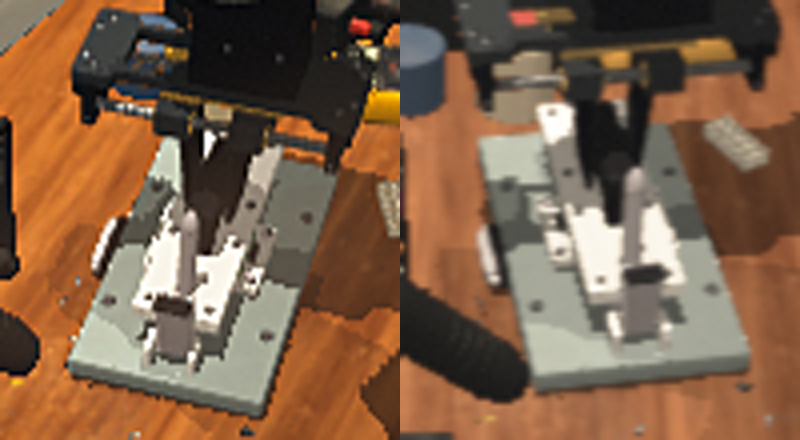

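The crop shows the left catch over the plate end at (175,310), in the same position as when shut. The right catch is hidden by the gripper. I press 0.15 mm more (board about 17 N at most), then ease up and read the force to see whether both hold.

Call:
drive_tool(deltas="0 0 -0.0015 0;0 0 0 0;0 0 0 0")

```text
t: 21.08
eef_pos: [479.9, -64.1, 84.0]
tcp_rot: [3.14, 0.0, 1.719]
ft_force: [-2.0, 0.3, 13.4]
opening: 0.235
grip_force: 30.0
```

```bash
python3 ft.py
```

```text
21.3333 F tool x,y,z 0.8 -2.13 13.66 M world [0.138 0.212 0.003] M about tool x,y 0.189 0.168 [479.92 -64.05  83.95] [1.7993e+02 3.0000e-02 9.8500e+01]
```

Call:
drive_tool(deltas="0 0 0.003 0;0 0 0 0;0 0 0 0")

```text
t: 21.58
eef_pos: [479.9, -64.0, 84.2]
tcp_rot: [3.14, 0.0, 1.719]
ft_force: [-1.7, 0.3, 12.0]
opening: 0.23
grip_force: 30.0
```

```bash
python3 ft.py
```

```text
21.8333 F tool x,y,z 0.44 -1.72 12.12 M world [0.14  0.132 0.003] M about tool x,y 0.11 0.158 [479.92 -64.06  84.17] [1.7994e+02 2.0000e-02 9.8500e+01]
```

Call:
drive_tool(deltas="0 0 0.002 0;0 0 0 0;0 0 0 0")

```text
t: 22.08
eef_pos: [479.9, -64.1, 84.3]
tcp_rot: [3.141, 0.0, 1.719]
ft_force: [-0.8, 0.2, 10.7]
opening: 0.23
grip_force: 30.0
```

```bash
python3 ft.py
```

```text
22.3333 F tool x,y,z 0.61 -1.57 10.38 M world [ 0.109  0.083 -0.011] M about tool x,y 0.066 0.12 [479.91 -64.06  84.29] [1.7994e+02 2.0000e-02 9.8500e+01]
```

Call:
drive_tool(deltas="0 0 0.003 0;0 0 0 0;0 0 0 0")

```text
t: 22.58
eef_pos: [479.9, -64.1, 84.3]
tcp_rot: [3.141, 0.0, 1.719]
ft_force: [-0.9, 0.5, 5.6]
opening: 0.229
grip_force: 30.0
```

```bash
python3 ft.py
```

```text
22.8333 F tool x,y,z 0.28 -1.0 7.14 M world [ 0.075 -0.133 -0.008] M about tool x,y -0.142 0.054 [479.9  -64.06  84.34] [1.7995e+02 2.0000e-02 9.8500e+01]
```

Call:
drive_tool(deltas="0 0 0.003 0;0 0 0 0;0 0 0 0")

```text
t: 23.08
eef_pos: [479.9, -64.1, 84.4]
tcp_rot: [3.141, 0.0, 1.719]
ft_force: [1.3, 0.7, 2.0]
opening: 0.232
grip_force: 30.0
```

```bash
python3 ft.py
```

```text
23.3333 F tool x,y,z -0.03 1.59 1.3 M world [ 0.055 -0.66  -0.   ] M about tool x,y -0.661 -0.043 [479.87 -64.05  84.39] [1.7997e+02 1.0000e-02 9.8500e+01]
```

Easing up 0.1 mm dropped the force by 9 N with almost no moment about the cross axis, so both catches hold the plate. I let go now.

Call:
drive_tool(deltas="0 0 0 0;0 0 0 0;0 0 0 0;0 0 0 0;0 0 0 0;0 0 0 0;0 0 0 0;0 0 0 0;0 0 0 0;0 0 0 0", gripper=0)

```text
t: 24.17
eef_pos: [479.6, -64.0, 84.4]
tcp_rot: [3.142, -0.0, 1.719]
ft_force: [0.0, 0.7, -0.2]
opening: 0.874
grip_force: 0.0
```

Call:
drive_tool(deltas="0 0 0 0;0 0 0 0;0 0 0.05 0;0 0 0.15 0;0 0 0.3 0;0 0 0.35 0;0 0 0.35 0;0 0 0.26 0;0 0 0 0;0 0 0 0")

```text
t: 25.0
eef_pos: [479.9, -64.0, 231.8]
tcp_rot: [3.139, 0.001, 1.719]
ft_force: [0.5, 0.0, -0.4]
opening: 1.0
grip_force: 0.0
```

```bash
python3 catch.py c2; python3 - <<'E'
from h import *
p,d=grab('wrist'); z=np.load('wrist.npz'); cv2.imwrite('pics/w_end.png',p[:,:,::-1]); s=env.state(); ZT=s['eef_pos'][2]; print(s['t'],s['eef_pos'],s['ft_force'],s['opening'])
v,u=np.mgrid[:480,:640]
r,o=toolrays(z,np.c_[u.ravel(),v.ravel()]); X=o+r*d.reshape(-1,1); X[:,2]=ZT-X[:,2]; X=X.reshape(480,640,3)
reg=(abs(X[...,0])<105)&(abs(X[...,1])<40)&(d>0)
m=reg&(abs(X[...,2]-57)<6); P=X[m]; print('top z',np.median(P[:,2]),rect(P[:,:2]),np.linalg.lstsq(np.c_[P[:,:2],np.ones(len(P))],P[:,2],rcond=None)[0])
for sg in(1,-1):
    m=(d>0)&(abs(X[...,1])<14)&(X[...,0]*sg>80)&(X[...,0]*sg<130)&(X[...,2]>66)&(X[...,2]<84); print(sg,m.sum(),np.percentile(X[m][:,0],[5,50,95]).round(1) if m.any() else '')
E
```

```text
before scene left 52 L pct [ 95.  104.9 110.6] Hmax 83.1
before scene right unseen 0
before side left 57 L pct [ 97.1 103.8 110.9] Hmax 80.5
before side right unseen 0
now scene left 52 L pct [ 95.8 105.9 111.9] Hmax 83.1
now scene right 45 L pct [ 92.7 102.1 111.5] Hmax 82.0
now side left 57 L pct [ 97.3 104.6 110.9] Hmax 81.1
now side right 42 L pct [ 94.2 101.1 111.9] Hmax 79.7
25.15 [479.08616085 -63.89418651 229.43228589] [ 1.15896566 -0.44489669 -0.27854443] 0.9995615950177421
top z 57.13676431867313 (array([-0.8,  0.9]), array([ 56.1, 188.1]), np.float32(179.94852)) [-1.16266348e-03  1.23656974e-04  5.71800038e+01]
1 998 [ 91.4 102.5 112.2]
-1 687 [-110.7  -99.4  -91.1]
```

View pics/w_end.png

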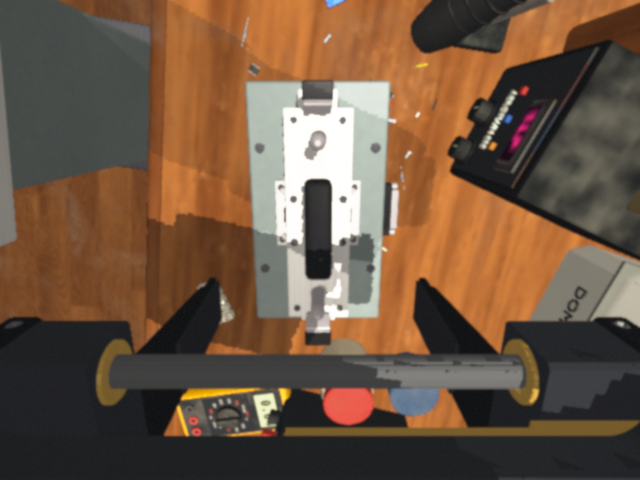

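The end view shows the plate level on both rods (tall rod at (317,140)), its top at about 57 mm (57.5 expected). The two catches sit over its ends at (318,95) and (317,325), matching their shut positions, and the gripper is clear.

```bash
python3 -c "
from cell import env
print(env.job_done())"
```

```text
the job is handed in; nothing more can be done
None
```

The pressure plate is down on both guide rods and held by both catches, and the gripper has let go; I handed the job in at about 25 s, but the hand-in returned no verdict.

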